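# Stow the pantry pull-out

## Robot

A 7-joint arm with a two-finger parallel gripper is mounted at the origin on the work surface. World frame = base frame: x ahead of the robot, y to its left, z up, the work surface at z = 0. Lengths are in m, angles in rad, forces in N, time in s.
With the tool pointing down it reaches from about 0.4 to 0.85 m from the base axis. Payload 10.4 kg.
Tool frame: the origin (TCP) lies midway between the tips of the shut fingers; the grasp point (between the pads) lies 19 mm behind it; z points along the fingers, x is the direction in which the jaws open and shut, and the axes are right-handed (so a half turn about z gives the same grasp; the last joint's range is limited). The gripper opens to 87 mm and grips with 3 to 60 N. Pads are 19 mm wide; open, the fingers measure 117 mm over their backs; the gripper's body (75 mm by 190 mm) begins 51 mm behind the grasp point.
Start: joints at [-1.363, 0.332, -0.065, 1.46, 0.022, 1.35, -0.088], TCP at [0.143, 0.608, 0.223] pointing down, gripper open.
Joint ranges: [-2.6, 2.6], [-0.5, 2.12], [-1.47, 1.34], [0.16, 2.42], [-1.27, 4.41], [0.06, 2.06], [-2.6, 2.6]. Speed limits (rad/s): [2.22, 2.22, 2.79, 2.79, 3.14, 3.14, 3.14].

## Interface

Orientations are given as a unit quaternion [x, y, z, w].
In Python, from bench import r gives the robot as it stands. The module is installed in compiled form; this text tells all that it offers.
- The arm moves only by the tool play_rows, never from a script. Its argument "commands" is a list of rows, each a list of 7 numbers: the shift along the world's x, y, z in cm, then the turn, a rotation vector about the world's x, y, z in rad, then the finger opening in cm, from 0 to 8.7. A call has 1 to 20 rows; each row shifts and turns the commanded pose from where the row before left it; what a row does not reach is not made up. A row lasts 1/8 s, in which the tool goes at most 62.5 mm and 10.7 degrees, less where a joint would pass 70% of its speed; a pose out of reach is approached as far as the arm can. A call is refused whole if a number of a shift passes 6.25 or a number of a turn 0.188, either way. A call with a gripper value outside its range is refused whole. The fingers move at their own pace and stop on an object; "grip_force" is the grip in N (left out, the last holds). Time passes only in rows, so rows that do not move let the fingers close. It gives the time, the measured TCP pose, the force and the opening at its end, in the units of the state.
- r.read_state(): the state, without advancing time (a new reading comes with each control period).
- r.camera(name): name is "side" or "top"; returns a dict with "img" (420x560x3 uint8, red, green, blue), "K" (3x3 intrinsics, pixels), "camera_from_world" (4x4, takes a point from world to camera coordinates). Camera axes: x right, y down, z forward; pixel columns grow to the right and rows downward; lengths in m; the calibration is good to about 2 mm. A picture is of the moment at which its call begins. There is no depth.
- r.close_job(): hands the job in, once; it reports no verdict.
The state is a dict: "time": time; "joint_positions": joint angles; "joint_vel": joint speeds; "joint_torque": joint torques, N m; "ee_pos": TCP position; "eef_rot": TCP orientation; "ft_force": force on the tool from outside, world axes, zero at the start; "torque": the same for the moment, N m; "width": finger opening in m.
Only numpy, scipy, OpenCV 4.12 (cv2) and the standard library are available. Lean on these libraries where they do the work, as an engineer would, in place of code of your own. Each camera call takes 0.05 s, during which the arm holds its last target. There are 200 camera calls.

## Task

Put this pantry pull-out away: twist the stuck lids off the three empty jars and lay each one, rim down, in a square lid pocket of the tray (any pocket, one lid each). Tip every standing carton over so that it lies flat on its broad face inside the tray, and when all that is done push the tray fully home under the low shelf. Leave the tin, the sauce bottle and the bowl alone.

Things in the scene. Friction and masses are not known exactly. Their poses are not given: they have to be found in the camera images.
- tray (a joint): Slide of the pull-out tray: 0 = fully out towards the robot, 0.21 m = fully home under the low shelf, against its stop. Starts between 0 and 0.01. It takes 5 to 8 N to push and stays where it is left.
- tray_mid (a point): Centre of the tray's wooden floor, upper face, 10 mm above the counter. x points from the tray's front to its back (the way it slides home), y left, z up. The floor inside spans x -116 to +117 mm, y -256 to +256 mm; front panel 5 mm thick, 40 mm high over the floor; other walls 8 mm. Cartons stand at y below 50 mm, the three lid pockets are on the left.
- shelf_edge (a point): Middle of the upper front edge of the fixed low white shelf (100 mm above the counter, board 15 mm thick) that the tray slides under, with 75 mm clear above the tray floor. x points into the shelf. Tray fully out: the tray's back edge is 7 mm short of it; tray home: the tray's front stands 40 mm before it. Fixed pots stand on the shelf from 140 mm behind the edge, 85 mm high.
- tray_front (a point): Middle of the top edge of the tray's front panel, on its outer face (50 mm above the counter); same axes as tray_mid. Push on the outer face below this point, along +x, to shut the tray.
- pocket_a (a point): Centre of the floor of the front left lid pocket: a square 72 mm wide inside with a wooden rim 4 mm thick and 6 mm high. Same axes as tray_mid; it lies at x = -55, y = 205 mm from tray_mid.
- pocket_b (a point): Centre of the floor of the rear left lid pocket, alike, at x = 55, y = 205 mm from tray_mid.
- pocket_c (a point): Centre of the floor of the third lid pocket, alike, at x = 0, y = 120 mm from tray_mid.
- jar_a: Empty clear glass jar a (nearest), 72 mm in diameter, fixed on a black foot 90 mm across; neck 43 mm in diameter, top at 99.5 mm. Origin: centre of its underside. Its lid opens anticlockwise seen from above. Stuck: the first 25 degrees need a hard twist, about 0.7 N m (grip with 80 N); then it turns easily to a stop about 95 degrees from closed. From 60 degrees on it lifts straight off.
- jar_b: Empty clear glass jar b (near shelf), 72 mm in diameter, fixed on a black foot 90 mm across; neck 43 mm in diameter, top at 99.5 mm. Origin: centre of its underside. Its lid opens anticlockwise seen from above. Stuck: the first 25 degrees need a hard twist, about 0.7 N m (grip with 80 N); then it turns easily to a stop about 95 degrees from closed. From 60 degrees on it lifts straight off.
- jar_c: Empty clear glass jar c (leftmost), 72 mm in diameter, fixed on a black foot 90 mm across; neck 43 mm in diameter, top at 99.5 mm. Origin: centre of its underside. Its lid opens anticlockwise seen from above. Stuck: the first 25 degrees need a hard twist, about 0.7 N m (grip with 80 N); then it turns easily to a stop about 95 degrees from closed. From 60 degrees on it lifts straight off.
- lid_a: White ribbed lid of jar a, a cup 62 mm in diameter and 22 mm high, mouth down, 40 g. Origin: centre of its rim (open side); z points to its flat top. Closed, its axes are parallel to its jar's, its rim 80 mm and its top 102 mm above the counter. Grip it across its diameter from above, by the upper 14 mm, so that the fingertips pass over a pocket's rim.
- lid_b: White ribbed lid of jar b, a cup 62 mm in diameter and 22 mm high, mouth down, 40 g. Origin: centre of its rim (open side); z points to its flat top. Closed, its axes are parallel to its jar's, its rim 80 mm and its top 102 mm above the counter. Grip it across its diameter from above, by the upper 14 mm, so that the fingertips pass over a pocket's rim.
- lid_c: White ribbed lid of jar c, a cup 62 mm in diameter and 22 mm high, mouth down, 40 g. Origin: centre of its rim (open side); z points to its flat top. Closed, its axes are parallel to its jar's, its rim 80 mm and its top 102 mm above the counter. Grip it across its diameter from above, by the upper 14 mm, so that the fingertips pass over a pocket's rim.
- carton0: Tall brown food carton, paper label, grey band near its foot: 40 mm thick (x), 75 wide (y), 145 tall (z), 0.2 to 0.33 kg; may be absent. Origin: centre of its bottom. It starts upright in the tray, broad faces about square to the tray's x, near the tray's front or its back: tipped towards the other end it fits lying on its broad face.
- carton1: Tall brown food carton, paper label, grey band near its foot: 40 mm thick (x), 75 wide (y), 145 tall (z), 0.2 to 0.33 kg; may be absent. Origin: centre of its bottom. It starts upright in the tray, broad faces about square to the tray's x, near the tray's front or its back: tipped towards the other end it fits lying on its broad face.
- carton2: Tall brown food carton, paper label, grey band near its foot: 40 mm thick (x), 75 wide (y), 145 tall (z), 0.2 to 0.33 kg; may be absent. Origin: centre of its bottom. It starts upright in the tray, broad faces about square to the tray's x, near the tray's front or its back: tipped towards the other end it fits lying on its broad face.
- carton0_mid (a point): Middle of that carton (its balance point), 72.5 mm above its bottom.
- carton1_mid (a point): Middle of that carton (its balance point), 72.5 mm above its bottom.
- carton2_mid (a point): Middle of that carton (its balance point), 72.5 mm above its bottom.
- tin: Bystander: food tin 74 mm in diameter and 110 mm high, loose, to the left of the shelf. Origin under its centre. Leave alone.
- sauce: Bystander: sauce bottle 60 mm in diameter and 190 mm high, loose, to the right of the tray. Origin under its centre. Leave alone.
- bowl: Bystander: white bowl 110 mm in diameter and 45 mm high, loose, to the right of the shelf. Origin under its centre. Leave alone.

How it is judged:
On the way, in this order (a step that is already met when the one before it is completed fails the run):
1. both lids lie rim down in the pockets and every carton lies flat in the tray (((horizontal distance between lid_a and pocket_a below 0.0095 m and z of lid_a in the frame of pocket_a below 0.0035 m and angle between lid_a's own z axis and vertical below 0.1 rad) or (horizontal distance between lid_a and pocket_b below 0.0095 m and z of lid_a in the frame of pocket_b below 0.0035 m and angle between lid_a's own z axis and vertical below 0.1 rad) or (horizontal distance between lid_a and pocket_c below 0.0095 m and z of lid_a in the frame of pocket_c below 0.0035 m and angle between lid_a's own z axis and vertical below 0.1 rad)) and linear speed of each of lid_a, lid_b, lid_c, carton0, carton1, carton2 below 0.02 m/s and ((horizontal distance between lid_b and pocket_a below 0.0095 m and z of lid_b in the frame of pocket_a below 0.0035 m and angle between lid_b's own z axis and vertical below 0.1 rad) or (horizontal distance between lid_b and pocket_b below 0.0095 m and z of lid_b in the frame of pocket_b below 0.0035 m and angle between lid_b's own z axis and vertical below 0.1 rad) or (horizontal distance between lid_b and pocket_c below 0.0095 m and z of lid_b in the frame of pocket_c below 0.0035 m and angle between lid_b's own z axis and vertical below 0.1 rad)) and ((horizontal distance between lid_c and pocket_a below 0.0095 m and z of lid_c in the frame of pocket_a below 0.0035 m and angle between lid_c's own z axis and vertical below 0.1 rad) or (horizontal distance between lid_c and pocket_b below 0.0095 m and z of lid_c in the frame of pocket_b below 0.0035 m and angle between lid_c's own z axis and vertical below 0.1 rad) or (horizontal distance between lid_c and pocket_c below 0.0095 m and z of lid_c in the frame of pocket_c below 0.0035 m and angle between lid_c's own z axis and vertical below 0.1 rad)) and z of each of carton0_mid, carton1_mid, carton2_mid in the frame of tray_mid below 0.028 m and angle between carton0's own z axis and vertical between 1.35 and 1.79 rad and x of carton0_mid in the frame of tray_mid between -0.085 and 0.085 m and y of carton0_mid in the frame of tray_mid between -0.23 and 0.23 m and angle between carton1's own z axis and vertical between 1.35 and 1.79 rad and x of carton1_mid in the frame of tray_mid between -0.085 and 0.085 m and y of carton1_mid in the frame of tray_mid between -0.23 and 0.23 m and angle between carton2's own z axis and vertical between 1.35 and 1.79 rad and x of carton2_mid in the frame of tray_mid between -0.085 and 0.085 m and y of carton2_mid in the frame of tray_mid between -0.23 and 0.23 m), for 0.2 s.
2. the tray is pushed fully home (value of joint tray above 0.204 m), for 0.2 s.
At the end, for the whole second after the job is handed in: The tray is home to within 6 mm; each lid lies rim down (within 0.1 rad) on the floor of its own pocket, within 9.5 mm of its centre; every carton present lies on its broad face on the tray floor (its middle under 28 mm above the floor), inside the tray; all at rest (all of step 1 and value of joint tray above 0.204 m); the robot touches nothing.
It fails at once if a bystander is moved more than 30 mm (distance of any of tin, sauce, bowl from where it was at the start of the episode above 0.03 m).
Of carton0, carton1, carton2 only 2 to 3 are there at a start; the rules pass over those that are not, and their reading is None.
At some moment in a run one of carton0, carton1, carton2 may be knocked a few centimetres aside while the robot is not near it.
Once in a run the grip may slacken for a moment while it holds something.
It also fails if it takes over 184 s, if anything falls off the work surface, if the arm or the gripper's body presses on something with over 40 N, if the wrist force passes 120 N, or if a joint passes its speed limit or range.

## Working session

There is one attempt and no reset: what is moved stays moved. The work goes in short steps, Python scripts to look and compute and a tool call to move; the robot and the scene stay as the last step left them, time stands still between calls to the robot, and variables do not carry over. Pictures are saved under pics/ and viewed, about 12 in all and at most 16, crops included, and the job is handed in when it is done.

Besides the shell and the picture viewer there is one more tool, called after "Request:" as name([rows], argument=value, ...), one row to a line, values as JSON. play_rows: Moves the arm, as the interface text tells. Its arguments: {"type":"object","properties":{"commands":{"type":"array","items":{"type":"array","items":{"type":"number"}}},"grip_force":{"type":"number"}},"required":["commands"]}

```bash
mkdir -p pics; cat > h.py <<'E'
import numpy as np, cv2
from bench import r
def snap(name,fn=None):
    c=r.camera(name)
    if fn: cv2.imwrite('pics/'+fn,c['img'][:,:,::-1])
    return c
def ray(c,u,v):
    T=np.array(c['camera_from_world']);K=np.array(c['K']);R=T[:3,:3];o=-R.T@T[:3,3]
    d=R.T@np.linalg.inv(K)@np.array([u,v,1.]);return o,d
def plane(c,u,v,z):
    o,d=ray(c,u,v);return o+d*(z-o[2])/d[2]
def proj(c,p):
    T=np.array(c['camera_from_world']);K=np.array(c['K']);q=K@(T[:3,:3]@np.array(p)+T[:3,3]);return q[:2]/q[2]
E
python3 - <<'E'
from h import *
for n in('top','side'):
    c=snap(n,n+'0.png');o,_=ray(c,0,0);print(n,o,np.array(c['K']).round(1).tolist(),np.array(c['camera_from_world']).round(3).tolist())
s=r.read_state();print(s)
E
```

```text
top [ 0.35355007 -0.06256386  1.11582142] [[409.6, 0.0, 281.7], [0.0, 409.6, 202.2], [0.0, 0.0, 1.0]] [[-0.018, -1.0, -0.018, -0.036], [-0.984, 0.021, -0.175, 0.544], [0.175, 0.015, -0.984, 1.037], [0.0, 0.0, 0.0, 1.0]]
side [-0.25650802 -1.07935822  0.78795578] [[492.5, 0.0, 281.9], [0.0, 492.5, 205.8], [0.0, 0.0, 1.0]] [[0.778, -0.628, 0.005, -0.483], [-0.288, -0.364, -0.886, 0.231], [0.558, 0.688, -0.464, 1.251], [0.0, 0.0, 0.0, 1.0]]
{'time': 0.1, 'joint_positions': array([-1.36259724,  0.33279272, -0.06468518,  1.46085238,  0.0216085 ,
        1.3499004 , -0.08848983]), 'joint_vel': array([-0.00108229, -0.000509  , -0.00117651, -0.00129692, -0.0003207 ,
       -0.0001069 , -0.00060847]), 'joint_torque': array([ 1.51486354e-03, -6.24542785e+01,  2.44617497e-02, -3.90723181e+01,
       -6.16118289e-02,  3.65470117e-02,  8.77657021e-05]), 'ee_pos': array([0.14290833, 0.60808874, 0.22184579]), 'eef_rot': array([ 7.83817048e-01,  6.20991498e-01, -4.70172691e-04,  4.17270648e-04]), 'ft_force': array([-0.04364822, -0.5995417 , -0.02776274]), 'torque': array([-0.00692177, -0.03106321, -0.01974623]), 'width': 0.08693374453084585}
```

View pics/top0.png

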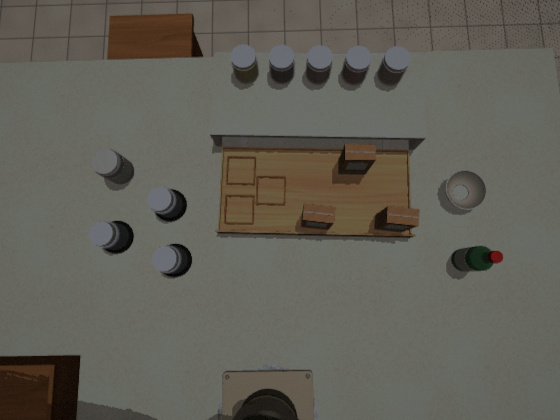

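View pics/side0.png

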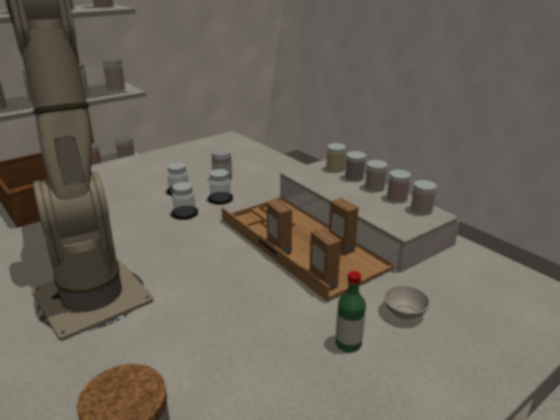

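Top view: three jar lids at (163,199), (168,259) and (105,233), with the tin at (108,163). The carton tops are at (359,152), (319,213) and (402,215), and the pockets at about (239,210), (241,170) and (271,190). Next I'll measure them precisely.

```bash
python3 - <<'E'
from h import *
c=snap('top');im=c['img'];hsv=cv2.cvtColor(im,cv2.COLOR_RGB2HSV)
# lids
print([im[v,u].tolist() for u,v in((163,199),(163,193),(168,259),(105,233),(108,163),(140,220))])
# wood
print([hsv[v,u].tolist() for u,v in((290,170),(300,230),(359,150),(319,211),(402,213),(250,180),(319,236))])
crop=im[135:280,85:225];g=(255*(crop/255.)**.6).astype(np.uint8)
a=cv2.resize(g,None,fx=4,fy=4,interpolation=cv2.INTER_CUBIC)
cr=im[135:280,205:430];b=cv2.resize((255*(cr/255.)**.6).astype(np.uint8),None,fx=3.5,fy=3.5,interpolation=cv2.INTER_CUBIC)
cv2.imwrite('pics/j1.png',a[:,:,::-1]);cv2.imwrite('pics/t1.png',b[:,:,::-1])
E
```

```text
[[107, 110, 117], [106, 109, 116], [109, 111, 118], [105, 108, 114], [107, 109, 107], [106, 106, 98]]
[[17, 115, 104], [14, 126, 75], [13, 118, 102], [14, 130, 100], [14, 131, 99], [17, 114, 103], [18, 44, 69]]
```

View pics/j1.png

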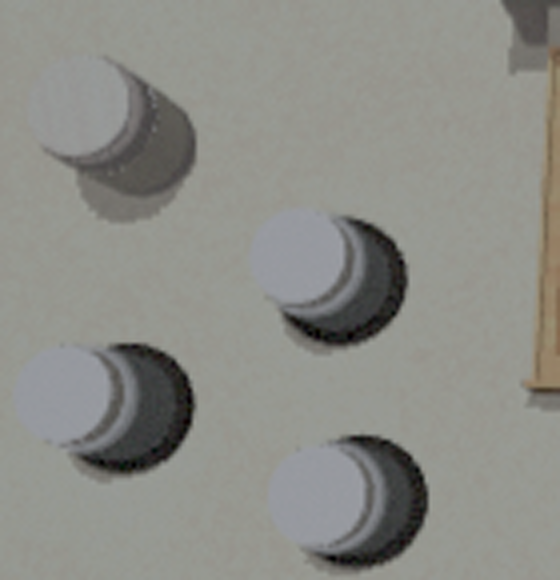

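View pics/t1.png

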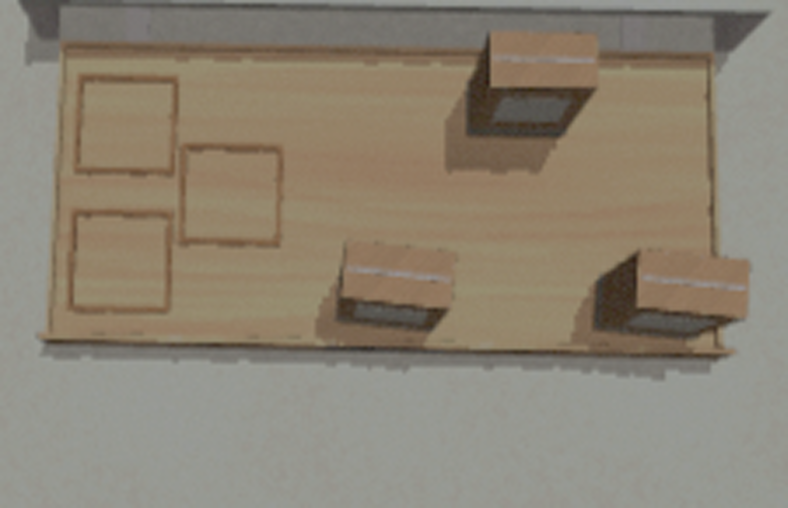

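The crops show the pocket outlines and the carton tops clearly. The cartons' yaw looks small.

```bash
cat >> h.py <<'E'
def lids(c,z,lo=(6,)):
    im=c['img'].astype(int);m=((im[:,:,2]-im[:,:,0]>=lo[0])&(im.sum(2)>280)).astype(np.uint8)
    m[:,:85]=0;m[:140]=0;m[290:]=0;m[:,330:]=0
    m=cv2.morphologyEx(m,cv2.MORPH_OPEN,np.ones((3,3),np.uint8));out=[]
    for k in cv2.findContours(m,cv2.RETR_EXTERNAL,cv2.CHAIN_APPROX_NONE)[0]:
        if cv2.contourArea(k)>150:
            (u,v),rad=cv2.minEnclosingCircle(k);M=cv2.moments(k);a,b=M['m10']/M['m00'],M['m01']/M['m00'];out.append((round(u,1),round(v,1),round(rad,1),cv2.contourArea(k),plane(c,a,b,z).round(4)))
    return out
E
python3 - <<'E'
from h import *
c=snap('top');S=3.5
for l in lids(c,.102):print(l)
P=lambda x,y,z:plane(c,205+(x+.5)/S-.5,135+(y+.5)/S-.5,z)[:2]
for n,q in dict(a=[(73,212),(172,212),(171,311),(69,309)],b=[(79,77),(177,78),(175,172),(76,172)],c=[(181,147),(281,147),(279,243),(179,242)]).items():print(n,np.mean([P(x,y,.015) for x,y in q],0).round(4))
for q in ([(490,33),(597,33),(594,87),(485,84)],[(345,245),(454,248),(450,305),(342,294)],[(638,250),(750,260),(745,320),(636,303)]):
    p=np.array([P(x,y,.155) for x,y in q]);print('cart',p.mean(0).round(4),p.round(3).tolist())
print('front edge top',P(42,338,.05),P(734,350,.05))
E
```

```text
(164.0, 258.5, 12.5, 424.5, array([0.3991, 0.2461, 0.102 ]))
(100.2, 232.8, 12.3, 399.0, array([0.4652, 0.4082, 0.102 ]))
(159.0, 198.5, 11.9, 385.5, array([0.5502, 0.2631, 0.102 ]))
a [0.5327 0.0697]
b [0.6419 0.0654]
c [ 0.5835 -0.0158]
cart [ 0.6454 -0.2391] [[0.665, -0.204], [0.663, -0.279], [0.625, -0.274], [0.628, -0.199]]
cart [ 0.4976 -0.1345] [[0.518, -0.099], [0.514, -0.173], [0.475, -0.169], [0.484, -0.097]]
cart [ 0.4866 -0.3323] [[0.51, -0.297], [0.502, -0.372], [0.461, -0.366], [0.474, -0.294]]
front edge top [0.46964402 0.12484315] [ 0.45055816 -0.38907356]
```

Tray yaw is about -2.3° and its centre about (0.579, -0.137). I'll move above the leftmost lid first, at (0.465, 0.408), with the jaws at about 8°.

Request:
play_rows([
  [3.2, -2.0, -0.5, 0, 0, -0.172, 8.7],
  [3.2, -2.0, -0.5, 0, 0, -0.172, 8.7],
  [3.2, -2.0, -0.5, 0, 0, -0.172, 8.7],
  [3.2, -2.0, -0.5, 0, 0, -0.172, 8.7],
  [3.2, -2.0, -0.5, 0, 0, -0.172, 8.7],
  [3.2, -2.0, -0.5, 0, 0, -0.172, 8.7],
  [3.2, -2.0, -0.5, 0, 0, -0.172, 8.7],
  [3.2, -2.0, -0.5, 0, 0, 0, 8.7],
  [3.2, -2.0, -0.5, 0, 0, 0, 8.7],
  [3.2, -2.0, -0.5, 0, 0, 0, 8.7],
  [0, 0, 0, 0, 0, 0, 8.7],
  [0, 0, 0, 0, 0, 0, 8.7],
], grip_force=60)

```text
time: 1.7
ee_pos: [0.4623, 0.409, 0.1724]
eef_rot: [0.998, 0.068, -0.0, -0.0]
ft_force: [-1.0, 0.0, 0.6]
width: 0.0871
```

Request:
play_rows([
  [0.3, -0.1, -2.5, 0, 0, 0, 8.7],
  [0, 0, -2.5, 0, 0, 0, 8.7],
  [0, 0, -2.0, 0, 0, 0, 8.7],
  [0, 0, -1.3, 0, 0, 0, 8.7],
  [0, 0, 0, 0, 0, 0, 8.7],
  [0, 0, 0, 0, 0, 0, 5.5],
  [0, 0, 0, 0, 0, 0, 5.5],
  [0, 0, 0, 0, 0, 0, 5.5],
  [0, 0, 0, 0, 0, 0, 5.5],
  [0, 0, 0, 0, 0, 0, 5.5],
  [0, 0, 0, 0, 0, 0, 5.5],
])

```text
time: 3.08
ee_pos: [0.4675, 0.4078, 0.0904]
eef_rot: [0.998, 0.068, 0.002, -0.001]
ft_force: [3.9, 1.9, -0.4]
width: 0.0608
```

Request:
play_rows([
  [0.2, 0, 0, 0, 0, 0, 0],
  [0, 0, 0, 0, 0, 0, 0],
  [0, 0, 0, 0, 0, 0.075, 0],
  [0, 0, 0, 0, 0, 0.075, 0],
  [0, 0, 0, 0, 0, 0.075, 0],
  [0, 0, 0, 0, 0, 0.075, 0],
  [0, 0, 0, 0, 0, 0.075, 0],
  [0, 0, 0, 0, 0, 0.075, 0],
  [0, 0, 0, 0, 0, 0.118, 0],
  [0, 0, 0, 0, 0, 0.118, 0],
  [0, 0, 0, 0, 0, 0.118, 0],
  [0, 0, 0, 0, 0, 0.118, 0],
  [0, 0, 0, 0, 0, 0.118, 0],
  [0, 0, 0, 0, 0, 0.118, 0],
  [0, 0, 0, 0, 0, 0.118, 0],
  [0, 0, 0, 0, 0, 0.118, 0],
  [0, 0, 0, 0, 0, 0, 0],
  [0, 0, 0, 0, 0, 0, 0],
])

```text
time: 5.32
ee_pos: [0.4686, 0.409, 0.0904]
eef_rot: [0.721, 0.693, 0.002, -0.0]
ft_force: [2.6, 3.9, 0.7]
width: 0.0606
```

```bash
python3 -c "
from h import *
s=r.read_state();print(s['torque'],s['ft_force'],s['joint_positions'].round(2))
for l in lids(snap('top'),.102):print(l)"
```

```text
[ 1.05773685 -0.74031584  0.66912068] [2.64319791 3.89425697 0.74132113] [-0.81  0.42  0.02  1.63 -0.01  1.09  0.75]
(163.5, 258.0, 12.8, 429.5, array([0.3993, 0.2459, 0.102 ]))
(159.0, 198.5, 11.9, 389.0, array([0.5501, 0.2631, 0.102 ]))
```

Request:
play_rows([
  [0, 0, 0.3, 0, 0, 0, 0],
  [0, 0, 0.3, 0, 0, 0, 0],
  [0, 0, 0.4, 0, 0, 0, 0],
  [0, 0, 0, 0, 0, 0, 0],
])

```text
time: 5.88
ee_pos: [0.468, 0.4074, 0.0997]
eef_rot: [0.721, 0.692, -0.0, -0.0]
ft_force: [0.4, 0.9, 0.4]
width: 0.0609
```

Request:
play_rows([
  [0, 0, 2, 0, 0, 0, 0],
  [0, 0, 4, 0, 0, 0, 0],
  [1.75, -3.4, 0, 0, 0, 0, 0],
  [1.75, -3.4, 0, 0, 0, 0, 0],
  [1.75, -3.4, 0, 0, 0, 0, 0],
  [1.75, -3.4, 0, 0, 0, 0, 0],
  [1.75, -3.4, 0, 0, 0, 0, 0],
  [1.75, -3.4, 0, 0, 0, 0, 0],
  [1.75, -3.4, 0, 0, 0, 0, 0],
  [1.75, -3.4, 0, 0, 0, 0, 0],
  [1.75, -3.4, 0, 0, 0, 0, 0],
  [1.75, -3.4, 0, 0, 0, 0, 0],
  [0, 0, -3, 0, 0, 0, 0],
  [0, 0, -3, 0, 0, 0, 0],
  [0, 0, -3, 0, 0, 0, 0],
  [0, 0, 0, 0, 0, 0, 0],
  [0, 0, 0, 0, 0, 0, 0],
])

```text
time: 8.0
ee_pos: [0.6435, 0.0676, 0.0709]
eef_rot: [0.721, 0.693, 0.001, 0.0]
ft_force: [0.7, 0.6, 0.1]
width: 0.0607
```

```bash
python3 - <<'E'
from h import *
c=snap('top','t2f.png');b=cv2.resize(c['img'][120:290,150:350],None,fx=4,fy=4,interpolation=cv2.INTER_CUBIC)
s=snap('side')
b2=cv2.resize(s['img'][150:280,160:360],None,fx=4,fy=4,interpolation=cv2.INTER_CUBIC)
cv2.imwrite('pics/s2.png',(255*(b2/255.)**.6)[:,:,::-1])
st=r.read_state();print(st['ee_pos'],st['width'],st['joint_positions'].round(2))
p=st['ee_pos'];print(proj(s,p-[0,0,.01]),proj(s,p+[0,0,.012]))
E
```

```text
[0.64390024 0.06758818 0.07131214] 0.060435843122704634 [-0.32  0.5   0.19  1.58 -0.1   1.08  1.43]
[274.73208243 195.68528499] [274.72008592 189.69182453][ WARN:0@2.686] global loadsave.cpp:1063 imwrite_ Unsupported depth image for selected encoder is fallbacked to CV_8U.
```

View pics/s2.png

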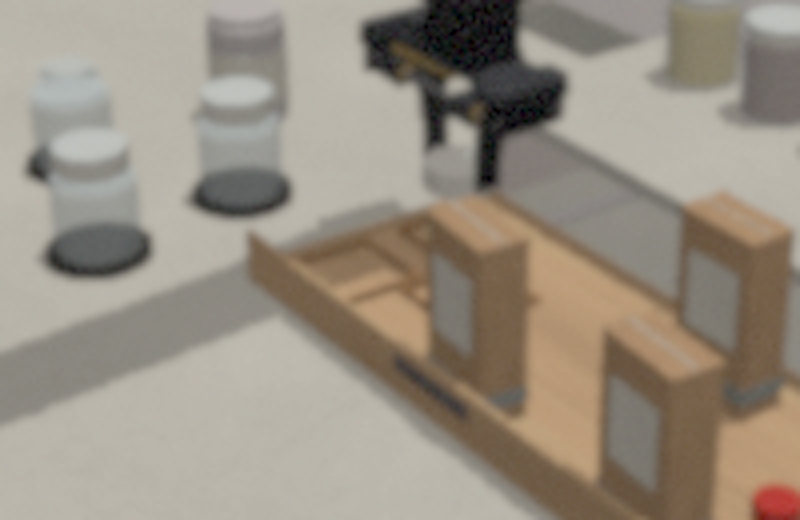

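The lid is held and the leftmost jar is open. Lowering it into pocket b.

Request:
play_rows([
  [0, -0.2, -1.5, 0, 0, 0, 0],
  [0, 0, -1.5, 0, 0, 0, 0],
  [0, 0, -1.0, 0, 0, 0, 0],
  [0, 0, -0.6, 0, 0, 0, 0],
  [0, 0, -0.3, 0, 0, 0, 0],
  [0, 0, 0, 0, 0, 0, 0],
  [0, 0, 0, 0, 0, 0, 0],
])

```text
time: 8.98
ee_pos: [0.6432, 0.0655, 0.0208]
eef_rot: [0.721, 0.693, 0.0, 0.0]
ft_force: [-0.1, -0.1, -0.3]
width: 0.0611
```

Request:
play_rows([
  [0, 0, -0.05, 0, 0, 0, 0],
  [0, 0, 0, 0, 0, 0, 0],
  [0, 0, 0, 0, 0, 0, 6.7],
  [0, 0, 0, 0, 0, 0, 6.7],
  [0, 0, 0, 0, 0, 0, 6.7],
  [0, 0, 1, 0, 0, 0, 6.7],
  [0, 0, 2, 0, 0, 0, 6.7],
  [0, 0, 4, 0, 0, 0, 6.7],
  [0, 0, 5, 0, 0, 0, 8.7],
  [0, 0, 0, 0, 0, 0, 8.7],
])

```text
time: 10.22
ee_pos: [0.6459, 0.0656, 0.1466]
eef_rot: [0.721, 0.692, 0.004, 0.003]
ft_force: [-0.4, -0.0, -0.1]
width: 0.0797
```

Request:
play_rows([
  [-0.55, 1.16, 0, 0, 0, -0.1745, 8.7],
  [-0.55, 1.16, 0, 0, 0, -0.1745, 8.7],
  [-0.55, 1.16, 0, 0, 0, -0.1745, 8.7],
  [-0.55, 1.16, 0, 0, 0, -0.1745, 8.7],
  [-0.55, 1.16, 0, 0, 0, -0.1745, 8.7],
  [-0.55, 1.16, 0, 0, 0, -0.1745, 8.7],
  [-0.55, 1.16, 0, 0, 0, -0.1745, 8.7],
  [-0.55, 1.16, 0, 0, 0, -0.1745, 8.7],
  [-0.55, 1.16, 0, 0, 0, -0.1745, 8.7],
  [-0.55, 1.16, 0, 0, 0, -0.1745, 8.7],
  [-0.55, 1.16, 0, 0, 0, -0.1745, 8.7],
  [-0.55, 1.16, 0, 0, 0, -0.1745, 8.7],
  [-0.55, 1.16, 0, 0, 0, -0.1745, 8.7],
  [-0.55, 1.16, 0, 0, 0, -0.1745, 8.7],
  [-0.55, 1.16, 0, 0, 0, -0.1745, 8.7],
  [-0.55, 1.16, 0, 0, 0, -0.1745, 8.7],
  [-0.55, 1.16, 0, 0, 0, -0.1745, 8.7],
  [0, 0, 0, 0, 0, 0, 8.7],
  [0, 0, 0, 0, 0, 0, 8.7],
])

```text
time: 12.6
ee_pos: [0.5497, 0.2621, 0.1404]
eef_rot: [0.754, -0.657, 0.0, -0.0]
ft_force: [0.5, -0.3, -0.0]
width: 0.0872
```

```bash
python3 - <<'E'
from h import *
s=r.read_state();q=s['eef_rot'];print(s['ee_pos'],np.degrees(2*np.arctan2(q[1],q[0])),s['joint_positions'].round(2))
c=snap('top');S=4
for z in(.102,.032):
  for l in lids(c,z,(5,)):print(l)
b=cv2.resize(c['img'][140:250,205:345],None,fx=4,fy=4,interpolation=cv2.INTER_CUBIC)
cv2.imwrite('pics/t3.png',((255*(b/255.)**.6)[:,:,::-1]).astype(np.uint8))
E
```

```text
[0.54967896 0.26208906 0.14035215] -82.09330480536494 [-1.02  0.4   0.64  1.64 -0.25  1.18 -1.76]
(240.5, 170.0, 10.7, 320.5, array([0.6203, 0.056 , 0.102 ]))
(240.5, 170.0, 10.7, 320.5, array([0.6388, 0.0642, 0.032 ]))
```

View pics/t3.png

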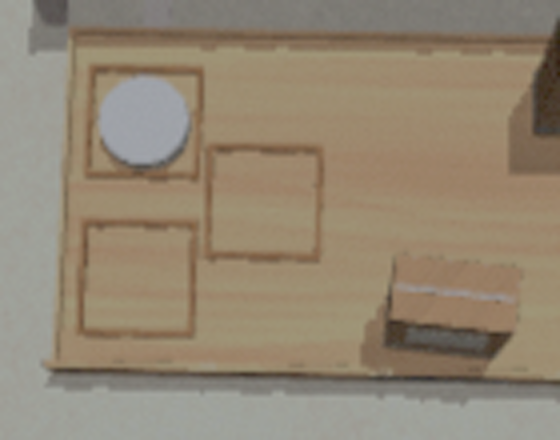

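Lid 1 is flat and centred in pocket b. Now jar b.

Request:
play_rows([
  [0.3, 0.15, -1.5, 0, 0, 0, 8.7],
  [0, 0, -1.5, 0, 0, 0, 8.7],
  [0, 0, -1.2, 0, 0, 0, 8.7],
  [0, 0, -0.8, 0, 0, 0, 8.7],
  [0, 0, 0, 0, 0, 0, 8.7],
  [0, 0, 0, 0, 0, 0, 0],
  [0, 0, 0, 0, 0, 0, 0],
  [0, 0, 0, 0, 0, 0, 0],
  [0, 0, 0, 0, 0, 0, 0],
  [0, 0, 0, 0, 0, 0, 0],
  [0, 0, 0, 0, 0, 0, 0],
])

```text
time: 14.02
ee_pos: [0.5526, 0.2642, 0.0903]
eef_rot: [0.753, -0.658, 0.0, -0.0]
ft_force: [-1.1, -0.4, 3.7]
width: 0.0609
```

Request:
play_rows([
  [0, 0, 0, 0, 0, 0.075, 0],
  [0, 0, 0, 0, 0, 0.075, 0],
  [0, 0, 0, 0, 0, 0.075, 0],
  [0, 0, 0, 0, 0, 0.075, 0],
  [0, 0, 0, 0, 0, 0.075, 0],
  [0, 0, 0, 0, 0, 0.075, 0],
  [0, 0, 0, 0, 0, 0.118, 0],
  [0, 0, 0, 0, 0, 0.118, 0],
  [0, 0, 0, 0, 0, 0.118, 0],
  [0, 0, 0, 0, 0, 0.118, 0],
  [0, 0, 0, 0, 0, 0.118, 0],
  [0, 0, 0, 0, 0, 0.118, 0],
  [0, 0, 0, 0, 0, 0.118, 0],
  [0, 0, 0, 0, 0, 0.118, 0],
  [0, 0, 0, 0, 0, 0, 0],
  [0, 0, 0.3, 0, 0, 0, 0],
  [0, 0, 0.3, 0, 0, 0, 0],
  [0, 0, 0.4, 0, 0, 0, 0],
  [0, 0, 0, 0, 0, 0, 0],
])

```text
time: 16.4
ee_pos: [0.5526, 0.2643, 0.1007]
eef_rot: [1.0, -0.022, 0.0, -0.0]
ft_force: [-0.2, -0.1, -0.8]
width: 0.0608
```

Request:
play_rows([
  [0, 0, 2, 0, 0, 0, 0],
  [0, 0, 3, 0, 0, 0, 0],
  [0.34, -2.8, 0, 0, 0, 0, 0],
  [0.34, -2.8, 0, 0, 0, 0, 0],
  [0.34, -2.8, 0, 0, 0, 0, 0],
  [0.34, -2.8, 0, 0, 0, 0, 0],
  [0.34, -2.8, 0, 0, 0, 0, 0],
  [0.34, -2.8, 0, 0, 0, 0, 0],
  [0.34, -2.8, 0, 0, 0, 0, 0],
  [0.34, -2.8, 0, 0, 0, 0, 0],
  [0.34, -2.8, 0, 0, 0, 0, 0],
  [0.34, -2.8, 0, 0, 0, 0, 0],
  [0, 0, -3, 0, 0, 0, 0],
  [0, 0, -3, 0, 0, 0, 0],
  [0, 0, -2, 0, 0, 0, 0],
  [0, 0, 0, 0, 0, 0, 0],
  [0, 0, 0, 0, 0, 0, 0],
])

```text
time: 18.52
ee_pos: [0.5871, -0.0158, 0.0713]
eef_rot: [1.0, -0.021, 0.001, -0.0]
ft_force: [0.4, -0.3, 0.5]
width: 0.0608
```

Request:
play_rows([
  [0, 0, -1.5, 0, 0, 0, 0],
  [0, 0, -1.5, 0, 0, 0, 0],
  [0, 0, -1.0, 0, 0, 0, 0],
  [0, 0, -0.6, 0, 0, 0, 0],
  [0, 0, -0.3, 0, 0, 0, 0],
  [0, 0, -0.1, 0, 0, 0, 0],
  [0, 0, 0, 0, 0, 0, 0],
  [0, 0, 0, 0, 0, 0, 0],
])

```text
time: 19.52
ee_pos: [0.5867, -0.0158, 0.0203]
eef_rot: [1.0, -0.021, 0.0, -0.0]
ft_force: [-0.5, 0.0, -0.2]
width: 0.061
```

Request:
play_rows([
  [0, 0, 0, 0, 0, 0, 7.0],
  [0, 0, 0, 0, 0, 0, 7.0],
  [0, 0, 0, 0, 0, 0, 7.0],
  [0, 0, 1, 0, 0, 0, 7.0],
  [0, 0, 3, 0, 0, 0, 7.0],
  [0, 0, 5, 0, 0, 0, 7.0],
  [0, 0, 3.5, 0, 0, 0, 8.7],
  [-1.84, 2.63, 0, 0, 0, -0.1396, 8.7],
  [-1.84, 2.63, 0, 0, 0, -0.1396, 8.7],
  [-1.84, 2.63, 0, 0, 0, -0.1396, 8.7],
  [-1.84, 2.63, 0, 0, 0, -0.1396, 8.7],
  [-1.84, 2.63, 0, 0, 0, -0.1396, 8.7],
  [-1.84, 2.63, 0, 0, 0, -0.1396, 8.7],
  [-1.84, 2.63, 0, 0, 0, -0.1396, 8.7],
  [-1.84, 2.63, 0, 0, 0, -0.1396, 8.7],
  [-1.84, 2.63, 0, 0, 0, -0.1396, 8.7],
  [-1.84, 2.63, 0, 0, 0, -0.1396, 8.7],
  [0, 0, 0, 0, 0, 0, 8.7],
  [0, 0, 0, 0, 0, 0, 8.7],
])

```text
time: 21.9
ee_pos: [0.403, 0.2466, 0.1455]
eef_rot: [0.753, -0.658, 0.0, -0.0]
ft_force: [0.0, -1.4, -0.4]
width: 0.087
```

```bash
python3 - <<'E'
from h import *
s=r.read_state();print(s['ee_pos'],s['joint_positions'].round(2))
for l in lids(snap('top'),.032,(5,)):print(l)
E
```

```text
[0.40295165 0.246607   0.14553017] [-1.02  0.05  0.39  1.97 -0.02  1.13 -2.06]
(161.5, 199.8, 12.6, 432.5, array([0.5595, 0.2776, 0.032 ]))
(270.5, 188.8, 10.8, 335.5, array([ 0.5836, -0.0168,  0.032 ]))
(240.5, 170.0, 10.7, 318.5, array([0.6388, 0.0642, 0.032 ]))
```

Request:
play_rows([
  [0, 0.05, -1.5, 0, 0, 0, 8.7],
  [0, 0, -1.5, 0, 0, 0, 8.7],
  [0, 0, -1.5, 0, 0, 0, 8.7],
  [0, 0, -1.0, 0, 0, 0, 8.7],
  [0, 0, 0, 0, 0, 0, 8.7],
  [0, 0, 0, 0, 0, 0, 0],
  [0, 0, 0, 0, 0, 0, 0],
  [0, 0, 0, 0, 0, 0, 0],
  [0, 0, 0, 0, 0, 0, 0],
  [0, 0, 0, 0, 0, 0, 0],
  [0, 0, 0, 0, 0, 0, 0],
])

```text
time: 23.32
ee_pos: [0.4027, 0.2473, 0.0903]
eef_rot: [0.752, -0.659, 0.0, -0.0]
ft_force: [-0.3, -4.2, 6.1]
width: 0.0607
```

Request:
play_rows([
  [0, 0, 0, 0, 0, 0.075, 0],
  [0, 0, 0, 0, 0, 0.075, 0],
  [0, 0, 0, 0, 0, 0.075, 0],
  [0, 0, 0, 0, 0, 0.075, 0],
  [0, 0, 0, 0, 0, 0.075, 0],
  [0, 0, 0, 0, 0, 0.075, 0],
  [0, 0, 0, 0, 0, 0.118, 0],
  [0, 0, 0, 0, 0, 0.118, 0],
  [0, 0, 0, 0, 0, 0.118, 0],
  [0, 0, 0, 0, 0, 0.118, 0],
  [0, 0, 0, 0, 0, 0.118, 0],
  [0, 0, 0, 0, 0, 0.118, 0],
  [0, 0, 0, 0, 0, 0.118, 0],
  [0, 0, 0, 0, 0, 0.118, 0],
  [0, 0, 0, 0, 0, 0, 0],
  [0, 0, 0.3, 0, 0, 0, 0],
  [0, 0, 0.3, 0, 0, 0, 0],
  [0, 0, 0.4, 0, 0, 0, 0],
  [0, 0, 0, 0, 0, 0, 0],
])

```text
time: 25.7
ee_pos: [0.4026, 0.2478, 0.1007]
eef_rot: [1.0, -0.022, 0.0, -0.0]
ft_force: [-2.7, -0.2, 0.1]
width: 0.0609
```

Request:
play_rows([
  [0, 0, 2, 0, 0, 0, 0],
  [0, 0, 3, 0, 0, 0, 0],
  [1.65, -2.22, 0, 0, 0, 0, 0],
  [1.65, -2.22, 0, 0, 0, 0, 0],
  [1.65, -2.22, 0, 0, 0, 0, 0],
  [1.65, -2.22, 0, 0, 0, 0, 0],
  [1.65, -2.22, 0, 0, 0, 0, 0],
  [1.65, -2.22, 0, 0, 0, 0, 0],
  [1.65, -2.22, 0, 0, 0, 0, 0],
  [1.65, -2.22, 0, 0, 0, 0, 0],
  [0, 0, -3, 0, 0, 0, 0],
  [0, 0, -3, 0, 0, 0, 0],
  [0, 0, -2, 0, 0, 0, 0],
  [0, 0, 0, 0, 0, 0, 0],
  [0, 0, 0, 0, 0, 0, 0],
])

```text
time: 27.58
ee_pos: [0.5353, 0.0701, 0.0712]
eef_rot: [1.0, -0.022, 0.001, -0.0]
ft_force: [0.4, -0.8, -0.1]
width: 0.0605
```

Request:
play_rows([
  [0, 0, -1.5, 0, 0, 0, 0],
  [0, 0, -1.5, 0, 0, 0, 0],
  [0, 0, -1.0, 0, 0, 0, 0],
  [0, 0, -0.6, 0, 0, 0, 0],
  [0, 0, -0.3, 0, 0, 0, 0],
  [0, 0, -0.1, 0, 0, 0, 0],
  [0, 0, 0, 0, 0, 0, 0],
  [0, 0, 0, 0, 0, 0, 0],
])

```text
time: 28.58
ee_pos: [0.5348, 0.0701, 0.0204]
eef_rot: [1.0, -0.022, 0.0, -0.0]
ft_force: [-0.0, -0.3, 1.2]
width: 0.0606
```

Request:
play_rows([
  [0, 0, 0, 0, 0, 0, 7.0],
  [0, 0, 0, 0, 0, 0, 7.0],
  [0, 0, 0, 0, 0, 0, 7.0],
  [0, 0, 1, 0, 0, 0, 7.0],
  [0, 0, 3, 0, 0, 0, 7.0],
  [0, 0, 5, 0, 0, 0, 7.0],
  [0, 0, 5, 0, 0, 0, 7],
  [-2, 0, 4, 0, 0, 0, 0],
  [-3, -2, 0, 0, 0, 0, 0],
  [-3, -2, 0, 0, 0, 0, 0],
  [-3, -2, 0, 0, 0, 0, 0],
  [-3, -1, 0, 0, 0, 0, 0],
  [0, 0, 0, 0, 0, 0, 0],
  [0, 0, 0, 0, 0, 0, 0],
  [0, 0, 0, 0, 0, 0, 0],
])

```text
time: 30.45
ee_pos: [0.395, 0.0003, 0.2002]
eef_rot: [1.0, -0.022, 0.0, 0.0]
ft_force: [0.1, -0.5, -0.5]
width: 0.0024
```

```bash
python3 - <<'E'
from h import *
s=r.read_state();print(s['ee_pos'],s['width'],s['joint_positions'].round(2))
c=snap('top')
for l in lids(c,.032,(5,)):print(l)
b=cv2.resize(c['img'][130:260,205:430],None,fx=3.5,fy=3.5,interpolation=cv2.INTER_CUBIC)
cv2.imwrite('pics/t4.png',((255*(b/255.)**.6)[:,:,::-1]).astype(np.uint8))
E
```

```text
[3.95008764e-01 2.66385323e-04 2.00225981e-01] 0.002367151158262303 [-0.67 -0.23  0.48  2.07  0.11  1.28 -0.27]
(166.1, 258.8, 12.8, 455.5, array([0.4017, 0.2603, 0.032 ]))
(104.5, 234.0, 13.2, 437.0, array([0.4705, 0.4297, 0.032 ]))
(239.1, 207.2, 10.8, 190.5, array([0.5413, 0.0724, 0.032 ]))
(161.4, 199.8, 12.6, 425.5, array([0.5597, 0.2779, 0.032 ]))
(270.5, 188.7, 10.8, 335.5, array([ 0.5838, -0.0168,  0.032 ]))
(240.5, 170.0, 10.7, 322.5, array([0.6387, 0.0644, 0.032 ]))
```

View pics/t4.png

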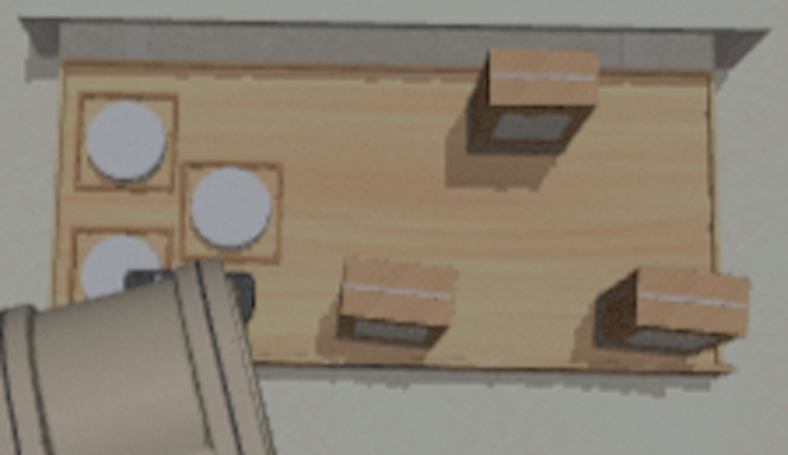

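All three lids are seated and the cartons haven't moved. Tipping the front-left carton toward +x.

Request:
play_rows([
  [0.8, -2.7, -1.2, 0, 0, 0, 0],
  [0.8, -2.7, -1.2, 0, 0, 0, 0],
  [0.8, -2.7, -1.2, 0, 0, 0, 0],
  [0.8, -2.7, -1.2, 0, 0, 0, 0],
  [0.8, -2.7, -1.2, 0, 0, 0, 0],
  [0, 0, 0, 0, 0, 0, 0],
  [1, -0.04, 0, 0, 0, 0, 0],
  [1, -0.04, 0, 0, 0, 0, 0],
  [1, -0.04, 0, 0, 0, 0, 0],
  [1, -0.04, 0, 0, 0, 0, 0],
  [1, -0.04, 0, 0, 0, 0, 0],
  [1, -0.04, 0, 0, 0, 0, 0],
  [1, -0.04, 0, 0, 0, 0, 0],
  [1, -0.04, 0, 0, 0, 0, 0],
  [1, -0.04, 0, 0, 0, 0, 0],
  [1, -0.04, 0, 0, 0, 0, 0],
  [1, -0.04, 0, 0, 0, 0, 0],
  [0, 0, 0, 0, 0, 0, 0],
  [0, 0, 0, 0, 0, 0, 0],
])

```text
time: 32.88
ee_pos: [0.5442, -0.1395, 0.14]
eef_rot: [1.0, -0.022, -0.0, 0.0]
ft_force: [-0.8, -0.4, 0.2]
width: 0.0005
```

```bash
python3 - <<'E'
from h import *
s=r.read_state();print(s['ee_pos'],s['ft_force'])
c=snap('side');b=cv2.resize(c['img'][180:310,210:400],None,fx=4,fy=4,interpolation=cv2.INTER_CUBIC)
cv2.imwrite('pics/s5.png',((255*(b/255.)**.6)[:,:,::-1]).astype(np.uint8))
E
```

```text
[ 0.54419806 -0.13952638  0.13998314] [-0.77697321 -0.39557543  0.16539449]
```

View pics/s5.png

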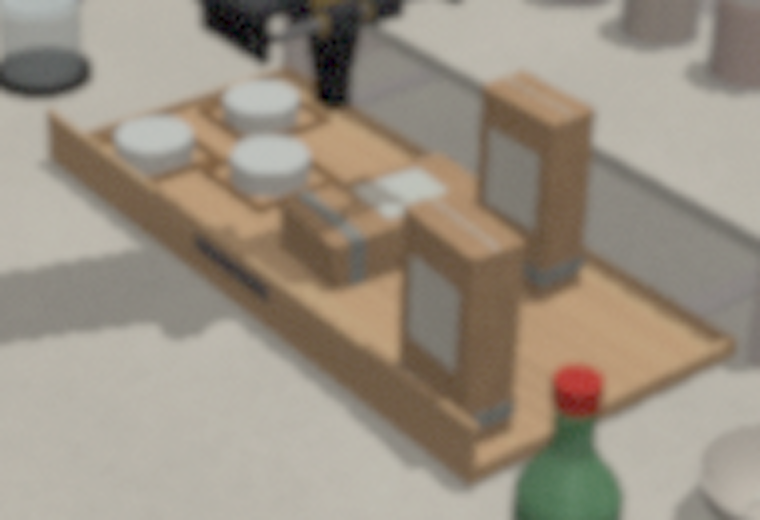

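Carton 1 lies flat and the lids are in place. Next is the front-right carton.

Request:
play_rows([
  [-1, 0, 3, 0, 0, 0, 0],
  [-1, 0, 4, 0, 0, 0, 0],
  [-1.9, -3.8, 0, 0, 0, 0, 0],
  [-1.9, -3.8, 0, 0, 0, 0, 0],
  [-1.9, -3.8, 0, 0, 0, 0, 0],
  [-1.9, -3.8, 0, 0, 0, 0, 0],
  [-1.9, -3.8, 0, 0, 0, 0, 0],
  [0, 0, 0, 0, 0, 0, 0],
  [0, 0, -3.5, 0, 0, 0, 0],
  [0, 0, -3.5, 0, 0, 0, 0],
  [0, 0, 0, 0, 0, 0, 0],
  [0, 0, 0, 0, 0, 0, 0],
])

```text
time: 34.42
ee_pos: [0.4301, -0.3294, 0.1414]
eef_rot: [1.0, -0.022, 0.001, 0.0]
ft_force: [0.4, -0.2, 0.1]
width: 0.0005
```

Request:
play_rows([
  [1, -0.06, 0, 0, 0, 0, 0],
  [1, -0.06, 0, 0, 0, 0, 0],
  [1, -0.06, 0, 0, 0, 0, 0],
  [1, -0.06, 0, 0, 0, 0, 0],
  [1, -0.06, 0, 0, 0, 0, 0],
  [1, -0.06, 0, 0, 0, 0, 0],
  [1, -0.06, 0, 0, 0, 0, 0],
  [1, -0.06, 0, 0, 0, 0, 0],
  [1, -0.06, 0, 0, 0, 0, 0],
  [1, -0.06, 0, 0, 0, 0, 0],
  [1, -0.06, 0, 0, 0, 0, 0],
  [0, 0, 0, 0, 0, 0, 0],
  [0, 0, 0, 0, 0, 0, 0],
])

```text
time: 36.05
ee_pos: [0.5391, -0.3362, 0.14]
eef_rot: [1.0, -0.022, -0.0, 0.0]
ft_force: [0.3, -0.6, 0.1]
width: 0.0004
```

```bash
python3 - <<'E'
from h import *
s=r.read_state();print(s['ee_pos'],s['ft_force'])
c=snap('side');b=cv2.resize(c['img'][180:310,210:400],None,fx=4,fy=4,interpolation=cv2.INTER_CUBIC)
cv2.imwrite('pics/s6.png',((255*(b/255.)**.6)[:,:,::-1]).astype(np.uint8))
E
```

```text
[ 0.53910004 -0.33615517  0.14002069] [ 0.34331436 -0.59289272  0.14533364]
```

View pics/s6.png

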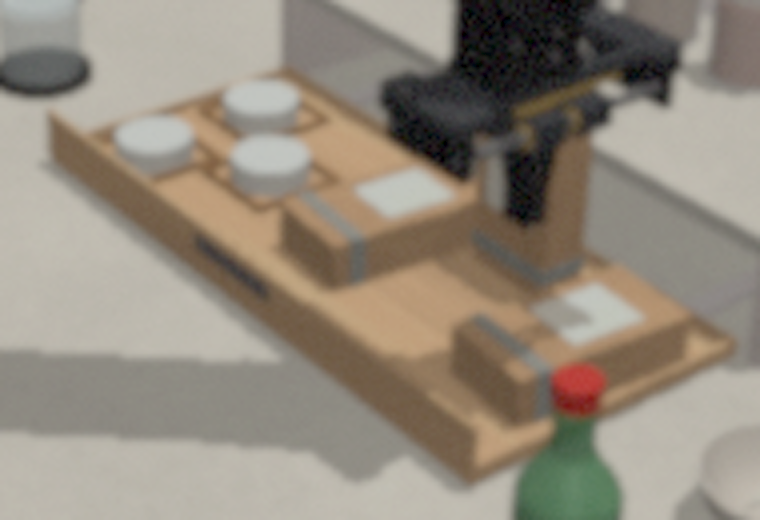

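Request:
play_rows([
  [0, 0, 4, 0, 0, 0, 0],
  [0, 0, 4, 0, 0, 0, 0],
  [2.85, 1.58, 0, 0, 0, 0, 0],
  [2.85, 1.58, 0, 0, 0, 0, 0],
  [2.85, 1.58, 0, 0, 0, 0, 0],
  [2.85, 1.58, 0, 0, 0, 0, 0],
  [2.85, 1.58, 0, 0, 0, 0, 0],
  [2.85, 1.58, 0, 0, 0, 0, 0],
  [0, 0, 0, 0, 0, 0, 0],
  [0, 0, -4, 0, 0, 0, 0],
  [0, 0, -4, 0, 0, 0, 0],
  [0, 0, 0, 0, 0, 0, 0],
  [0, 0, 0, 0, 0, 0, 0],
])

```text
time: 37.72
ee_pos: [0.7107, -0.242, 0.1422]
eef_rot: [1.0, -0.023, 0.001, 0.0]
ft_force: [0.2, 0.0, 0.2]
width: 0.0006
```

```bash
python3 - <<'E'
from h import *
s=r.read_state();print(s['ee_pos'],s['ft_force'],s['joint_positions'].round(2))
c=snap('top');b=cv2.resize(c['img'][130:260,205:430],None,fx=3.5,fy=3.5,interpolation=cv2.INTER_CUBIC)
cv2.imwrite('pics/t7.png',((255*(b/255.)**.6)[:,:,::-1]).astype(np.uint8))
E
```

```text
[ 0.71065456 -0.24196295  0.14223693] [0.24833057 0.03215541 0.20193714] [-0.15  0.76  0.74  1.19 -0.49  1.36  0.5 ]
```

View pics/t7.png

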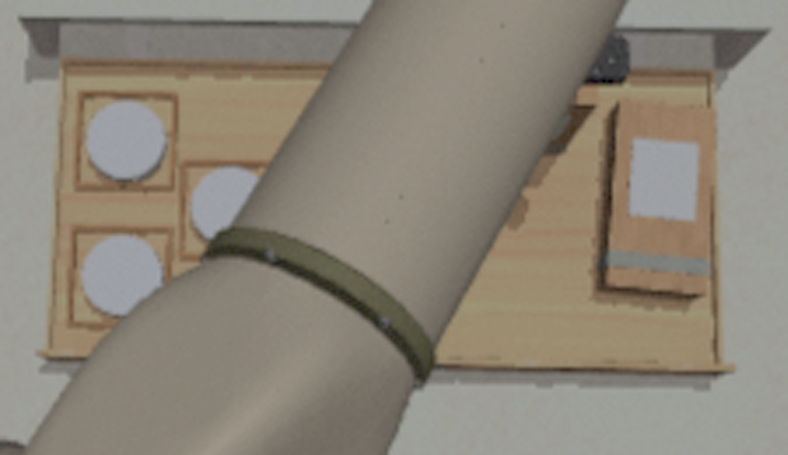

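The right carton is flat inside the tray, and its neighbour, still standing, has clear space to fall. Tipping it toward -x.

Request:
play_rows([
  [-1, 0.04, 0, 0, 0, 0, 0],
  [-1, 0.04, 0, 0, 0, 0, 0],
  [-1, 0.04, 0, 0, 0, 0, 0],
  [-1, 0.04, 0, 0, 0, 0, 0],
  [-1, 0.04, 0, 0, 0, 0, 0],
  [-1, 0.04, 0, 0, 0, 0, 0],
  [-1, 0.04, 0, 0, 0, 0, 0],
  [-1, 0.04, 0, 0, 0, 0, 0],
  [-1, 0.04, 0, 0, 0, 0, 0],
  [-1, 0.04, 0, 0, 0, 0, 0],
  [0, 0, 0, 0, 0, 0, 0],
  [0, 0, 0, 0, 0, 0, 0],
  [0, 0, 4, 0, 0, 0, 0],
  [-5, 0, 3, 0, 0, 0, 0],
  [-5, 1.6, 0, 0, 0, 0, 0],
  [-5, 1.6, 0, 0, 0, 0, 0],
  [-5, 1.6, 0, 0, 0, 0, 0],
  [-2, 1.6, 0, 0, 0, 0, 0],
  [0, 0, 0, 0, 0, 0, 0],
  [0, 0, 0, 0, 0, 0, 0],
])

```text
time: 40.28
ee_pos: [0.3954, -0.1747, 0.2109]
eef_rot: [1.0, -0.023, 0.0, -0.0]
ft_force: [0.9, 0.3, -0.9]
width: 0.0003
```

```bash
python3 - <<'E'
from h import *
s=r.read_state();print(s['ee_pos'],s['ft_force'],s['joint_positions'].round(2))
c=snap('top');d=snap('side')
f=lambda a:cv2.resize(a,None,fx=3,fy=3,interpolation=cv2.INTER_CUBIC)
b=np.hstack([cv2.resize(c['img'][135:265,205:430],None,fx=2.2,fy=2.2),cv2.resize(d['img'][180:310,210:350],None,fx=2.2,fy=2.2)])
print(b.shape)
cv2.imwrite('pics/t8.png',((255*(b/255.)**.6)[:,:,::-1]).astype(np.uint8))
E
```

```text
[ 0.39539199 -0.17469821  0.21086886] [ 0.94813422  0.33451603 -0.94988986] [-0.61 -0.21  0.84  1.99  0.16  1.3   0.12]
(286, 803, 3)
```

View pics/t8.png

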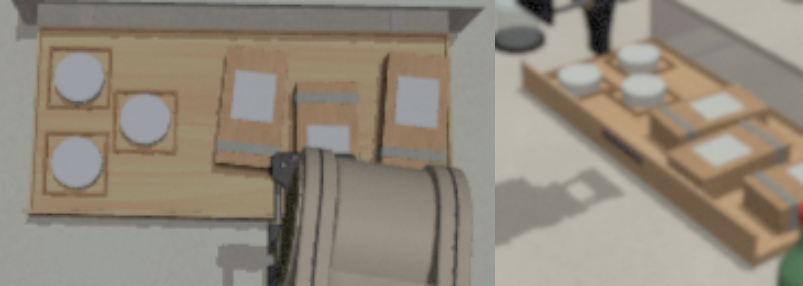

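The cartons look down, but the arm hides the middle one. I'll move clear while turning the jaws for the push, then check.

Request:
play_rows([
  [0, 4, 0, 0, 0, -0.1745, 6],
  [0, 4, 0, 0, 0, -0.1745, 6],
  [0, 4, 0, 0, 0, -0.1745, 6],
  [0, 4, 0, 0, 0, -0.1745, 6],
  [0, 4, 0, 0, 0, -0.1745, 6],
  [0, 4, 0, 0, 0, -0.1745, 6],
  [0, 4, 0, 0, 0, -0.1745, 6],
  [0, 4, 0, 0, 0, -0.1745, 6],
  [0, 4, 0, 0, 0, -0.1745, 6],
  [0, 0, 0, 0, 0, 0, 6],
  [0, 0, 0, 0, 0, 0, 6],
  [0, 0, 0, 0, 0, 0, 6],
])

```text
time: 41.88
ee_pos: [0.3951, 0.1846, 0.2103]
eef_rot: [-0.691, 0.723, 0.0, 0.0]
ft_force: [1.0, -0.3, 0.1]
width: 0.0603
```

```bash
python3 - <<'E'
from h import *
s=r.read_state();print(s['ee_pos'],s['joint_positions'].round(2))
c=snap('top');d=snap('side')
for l in lids(c,.032,(5,)):print(l)
b=np.vstack([cv2.resize(c['img'][135:255,205:430],None,fx=2.5,fy=2.5),cv2.resize(d['img'][185:305,210:435],None,fx=2.5,fy=2.5)])
cv2.imwrite('pics/t9.png',((255*(b/255.)**.6)[:,:,::-1]).astype(np.uint8));print(b.shape)
E
```

```text
[0.39510763 0.18460408 0.21030355] [-0.69 -0.09  0.14  1.95  0.01  1.27 -2.17]
(239.5, 208.4, 10.9, 344.5, array([0.532 , 0.0673, 0.032 ]))
(161.5, 199.8, 12.6, 431.5, array([0.5596, 0.2774, 0.032 ]))
(270.5, 188.7, 10.9, 336.5, array([ 0.5838, -0.0167,  0.032 ]))
(320.2, 178.2, 12.7, 294.5, array([ 0.6102, -0.1501,  0.032 ]))
(240.5, 170.0, 10.7, 320.5, array([0.6389, 0.0645, 0.032 ]))
(600, 562, 3)
```

View pics/t9.png

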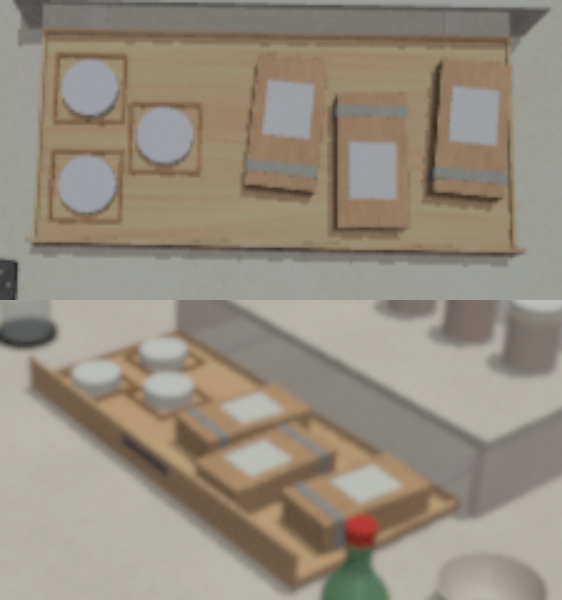

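Everything is flat: three lids in pockets and three cartons inside the tray. Now I'll push the tray home.

Request:
play_rows([
  [0, -4.06, 0, 0, 0, 0, 6],
  [0, -4.06, 0, 0, 0, 0, 6],
  [0, -4.06, 0, 0, 0, 0, 6],
  [0, -4.06, 0, 0, 0, 0, 6],
  [0, -4.06, 0, 0, 0, 0, 6],
  [0, -4.06, 0, 0, 0, 0, 6],
  [0, -4.06, 0, 0, 0, 0, 6],
  [0, -4.06, 0, 0, 0, 0, 6],
  [0, 0, 0, 0, 0, 0, 6],
  [0, 0, -4, 0, 0, 0, 6],
  [0, 0, -5, 0, 0, 0, 6],
  [0, 0, -5, 0, 0, 0, 6],
  [0, 0, -4.2, 0, 0, 0, 6],
  [0, 0, 0, 0, 0, 0, 6],
  [0, 0, 0, 0, 0, 0, 6],
])

```text
time: 43.85
ee_pos: [0.3956, -0.1391, 0.0299]
eef_rot: [-0.691, 0.723, -0.0, 0.001]
ft_force: [0.5, -0.2, -0.5]
width: 0.0602
```

Request:
play_rows([
  [2, -0.08, 0, 0, 0, 0, 6],
  [1.5, -0.06, 0, 0, 0, 0, 6],
  [1, -0.04, 0, 0, 0, 0, 6],
  [0.8, -0.03, 0, 0, 0, 0, 6],
  [0.8, -0.03, 0, 0, 0, 0, 6],
  [0.8, -0.03, 0, 0, 0, 0, 6],
  [0.8, -0.03, 0, 0, 0, 0, 6],
  [0.8, -0.03, 0, 0, 0, 0, 6],
  [0.8, -0.03, 0, 0, 0, 0, 6],
  [1, -0.04, 0, 0, 0, 0, 6],
  [1, -0.04, 0, 0, 0, 0, 6],
  [1, -0.04, 0, 0, 0, 0, 6],
  [1, -0.04, 0, 0, 0, 0, 6],
  [1, -0.04, 0, 0, 0, 0, 6],
  [1, -0.04, 0, 0, 0, 0, 6],
  [1, -0.04, 0, 0, 0, 0, 6],
  [1, -0.04, 0, 0, 0, 0, 6],
  [1, -0.04, 0, 0, 0, 0, 6],
  [1, -0.04, 0, 0, 0, 0, 6],
  [1, -0.04, 0, 0, 0, 0, 6],
])

```text
time: 46.35
ee_pos: [0.5983, -0.1476, 0.0284]
eef_rot: [-0.691, 0.723, -0.0, 0.0]
ft_force: [-3.8, -2.6, 0.9]
width: 0.0598
```

Request:
play_rows([
  [1, -0.04, 0, 0, 0, 0, 6],
  [1, -0.04, 0, 0, 0, 0, 6],
  [1, -0.04, 0, 0, 0, 0, 6],
  [1, -0.04, 0, 0, 0, 0, 6],
  [0.8, -0.03, 0, 0, 0, 0, 6],
  [0.5, -0.02, 0, 0, 0, 0, 6],
  [0.3, -0.01, 0, 0, 0, 0, 6],
  [0, 0, 0, 0, 0, 0, 6],
  [0, 0, 0, 0, 0, 0, 6],
])

```text
time: 47.48
ee_pos: [0.6543, -0.1487, 0.0287]
eef_rot: [-0.691, 0.723, -0.0, 0.001]
ft_force: [-1.1, 0.8, 0.7]
width: 0.06
```

```bash
python3 - <<'E'
from h import *
print(r.read_state()['ft_force'],r.read_state()['ee_pos'])
c=snap('top');d=snap('side')
b=np.vstack([cv2.resize(c['img'][80:225,205:430],None,fx=2.2,fy=2.2),cv2.resize(d['img'][160:285,230:455],None,fx=2.2,fy=2.2)])
cv2.imwrite('pics/t10.png',((255*(b/255.)**.6)[:,:,::-1]).astype(np.uint8))
E
```

```text
[-1.12841201  0.79614796  0.74623499] [ 0.65426905 -0.14868087  0.02866937]
```

View pics/t10.png

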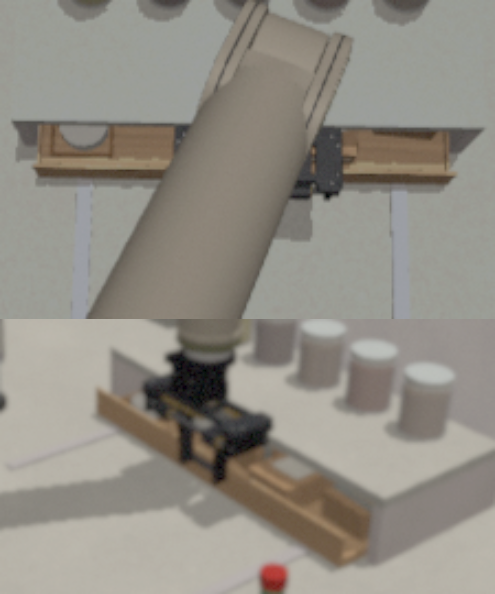

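The tray is nearly home. The arm hasn't met a stop yet, so I'll push on gently.

Request:
play_rows([
  [0.3, -0.01, 0, 0, 0, 0, 6],
  [0.3, -0.01, 0, 0, 0, 0, 6],
  [0, 0, 0, 0, 0, 0, 6],
])

```text
time: 47.95
ee_pos: [0.6571, -0.149, 0.0283]
eef_rot: [-0.691, 0.723, 0.003, -0.001]
ft_force: [-16.6, 3.9, 12.4]
width: 0.06
```

Request:
play_rows([
  [0.3, -0.01, 0, 0, 0, 0, 6],
  [0.2, -0.01, 0, 0, 0, 0, 6],
  [0, 0, 0, 0, 0, 0, 6],
])

```text
time: 48.32
ee_pos: [0.6571, -0.1491, 0.028]
eef_rot: [-0.691, 0.723, 0.007, -0.004]
ft_force: [-41.2, 9.0, 30.6]
width: 0.0602
```

Request:
play_rows([
  [-1.5, 0, 0, 0, 0, 0, 6],
  [-3, 0.1, 0, 0, 0, 0, 6],
  [-4, 0.2, 0, 0, 0, 0, 6],
  [-5, 0.2, 1, 0, 0, 0, 6],
  [-5, 0, 4, 0, 0, 0, 6],
  [-3, 0, 5, 0, 0, 0, 6],
  [-3, 4, 5, 0, 0, 0, 6],
  [0, 5, 0, 0, 0, 0, 6],
  [0, 6, 0, 0, 0, 0, 6],
  [0, 6, 0, 0, 0, 0, 6],
  [0, 6, 0, 0, 0, 0, 6],
  [0, 6, 0, 0, 0, 0, 6],
  [0, 0, 0, 0, 0, 0, 6],
  [0, 0, 0, 0, 0, 0, 6],
])

```text
time: 50.08
ee_pos: [0.4248, 0.1803, 0.1718]
eef_rot: [-0.691, 0.723, -0.0, 0.001]
ft_force: [1.4, -0.4, 0.6]
width: 0.0602
```

```bash
python3 - <<'E'
from h import *
print(r.read_state()['ft_force'],r.read_state()['ee_pos'])
c=snap('top');d=snap('side')
b=cv2.resize(c['img'][125:180,205:430],None,fx=3.5,fy=3.5,interpolation=cv2.INTER_CUBIC)
b2=cv2.resize(d['img'][160:270,230:455],None,fx=3.5,fy=3.5,interpolation=cv2.INTER_CUBIC)
cv2.imwrite('pics/t11.png',((255*(np.vstack([b,b2])/255.)**.6)[:,:,::-1]).astype(np.uint8))
E
```

```text
[ 1.43757572 -0.36365614  0.62014851] [0.4247759  0.18029181 0.17184874]
```

View pics/t11.png

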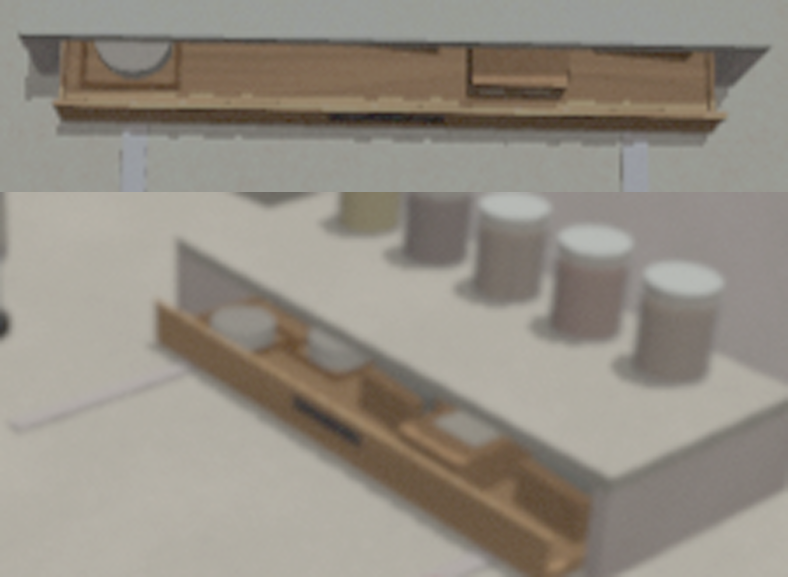

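```bash
python3 - <<'E'
from h import *
c=snap('top');g=cv2.cvtColor(c['img'],cv2.COLOR_RGB2GRAY).astype(int)
for u in(260,280,345,370,395):print(u,g[128:170,u].tolist(), [round(plane(c,u,v,.05)[0],4) for v in (150,156,158,160)])
P=lambda x,y,z:plane(c,205+(x+.5)/3.5-.5,125+(y+.5)/3.5-.5,z)[:2].round(4)
print('front',P(55,105,.05),P(722,117,.05),'shelf',P(22,36,.1),P(768,46,.1))
E
```

```text
260 [112, 112, 110, 111, 111, 111, 107, 80, 37, 50, 64, 61, 57, 56, 62, 63, 60, 58, 63, 63, 61, 61, 64, 75, 91, 87, 90, 83, 22, 29, 30, 32, 50, 72, 71, 86, 111, 108, 110, 111, 111, 110] [np.float64(0.6879), np.float64(0.6711), np.float64(0.6655), np.float64(0.6599)]
280 [112, 111, 111, 111, 112, 113, 112, 97, 34, 46, 61, 63, 56, 56, 59, 62, 63, 60, 62, 65, 64, 62, 66, 65, 71, 85, 82, 80, 35, 29, 27, 26, 39, 65, 70, 72, 85, 110, 108, 107, 107, 109] [np.float64(0.6867), np.float64(0.6698), np.float64(0.6643), np.float64(0.6587)]
345 [111, 112, 109, 112, 113, 111, 111, 110, 98, 49, 40, 44, 49, 47, 49, 48, 49, 50, 60, 78, 69, 30, 28, 41, 29, 45, 61, 72, 88, 62, 30, 23, 29, 39, 61, 69, 69, 86, 110, 110, 110, 109] [np.float64(0.6825), np.float64(0.6658), np.float64(0.6602), np.float64(0.6547)]
370 [111, 112, 113, 111, 110, 112, 112, 111, 103, 68, 40, 52, 61, 62, 62, 62, 63, 63, 58, 58, 61, 62, 61, 60, 62, 75, 93, 92, 89, 79, 25, 30, 27, 32, 48, 69, 68, 85, 107, 107, 106, 109] [np.float64(0.681), np.float64(0.6642), np.float64(0.6587), np.float64(0.6531)]
395 [110, 111, 111, 111, 110, 112, 111, 110, 110, 97, 36, 35, 26, 26, 48, 59, 62, 64, 64, 61, 57, 57, 61, 59, 60, 59, 71, 89, 89, 80, 48, 28, 26, 30, 40, 63, 70, 73, 85, 110, 109, 109] [np.float64(0.6794), np.float64(0.6627), np.float64(0.6571), np.float64(0.6516)]
front [0.6774 0.1168] [ 0.6559 -0.3952] shelf [0.716  0.1335] [ 0.695  -0.4172]
```

```bash
python3 -c "
from bench import r
print(r.close_job())"
```

```text
the job is handed in; nothing more can be done
None
```

The job is handed in, at about 50 s of the 184 s allowed. All three lids are off and lie rim down in pockets a, b and c. All three cartons were tipped flat inside the tray, and the tray is pushed home against its stop.

- **Before the push:** pictures from both cameras showed every lid flat and centred in its pocket to within about 3 mm, and all three cartons flat. One carton ended up slightly turned, but still inside the tray.
- **After the push:** the tray front measured 38 to 40 mm before the shelf edge, against 40 mm expected when home. The fingers were blocked at the stop.
- **Bystanders and arm:** the tin, sauce bottle and bowl were never approached, though I did not re-measure them. The arm ended well clear, with no load on the wrist.
- **Not confirmed:** once the tray was home, the shelf hid pocket b and the rear of two cartons, so I could not see those at the end. When I pressed to confirm the stop, the wrist force read about 41 N along x and 31 N upward. That is well under the 120 N wrist limit. By calculation the gripper's body was still about 10 mm clear of the shelf, so the fingers took the load, not the body with its 40 N limit.

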